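# Find the high spot of a rosette's rim with a dial gauge

## Task

Slide the dial gauge by its red post towards the white rosette until the plunger presses on the rim and the needle stands in the green marks. Then turn the rosette by its crank knob through at least one full turn with the plunger riding on the rim, watching the needle, and leave the rosette standing with its highest spot (the highest of its proud places) under the plunger, so that it can be marked for sanding. Be gentle: never knock the plunger hard or drive the needle through the red to its end, keep off the plunger itself, do not disturb the things lying about, and let go at the end.

Things in the scene. Friction and masses are not known exactly. Their poses are not given: they have to be found in the camera images.
- axis (a point): Centre of the flat top of the round steel hub (diameter 36, top 80 above the table) amid the turntable, on its vertical axis. The white rosette clamped to it is about 220 across, face 55 above the table; its rounded rim is 20 thick, centred 44 above the table. The rim is out of round: proud places rise a few mm over some 70 degrees of rim each, not all equally high.
- knob (a point): Centre of the upright black crank knob (diameter 22, from 68 to 114 above the table; point at 92), 65 from the axis on the blue crank arm (22 wide, top at 68). It spins on its own pin: one unturned grip can carry it round the circle. Turning takes about 3.5 N at the knob; the turntable stays where left. The high places are at no fixed angle to the crank.
- spindle (a joint): Angle of turntable, crank and rosette together (rad), counter-clockwise from above counts up; turns endlessly both ways without wrapping. Starts between -0.7 and 0.7.
- post (a point): Centre of the upper part of the red square post (20 x 20, from 31 to 95 above the table; point at 72), handle of the gauge slide. The slide runs straight along the level line from post to axis, and the post's faces are parallel and square to it. It takes about 7 N to move and stays where left. The dial housing (diameter 92, top 63 above the table) ends 28 in front of the post.
- slide (a joint): How far the slide stands towards the axis (m), 0 fully drawn back, up to 0.045 (too far: the plunger would bottom). Starts between 0 and 0.012; the tip first meets the rim somewhere between 0.020 and 0.027.
- tip (a point): Foremost point of the plunger's round steel tip (ball of diameter 12, 44 above the table), which points from the dial housing to the axis and touches the rim.
- plunger: The gauge's sprung plunger: a thin steel rod with a ball tip that is pushed back into the dial housing, travel 16, spring force 1.2 N free to 3.6 N at its end, where it bottoms and is damaged. Its origin is of no use: take the tip.
- dial (a joint): Needle of the dial on top of the gauge (rad): 0 with the plunger free, 0.25 rad per mm of plunger travel, clockwise from above; 4.0 is the end stop. Green marks from 1.37 to 2.25 rad (5.5 to 9 mm), red ones from 3.75 rad (15 mm). A higher place on the rim gives a larger reading.
- sandblock: Cork sanding block with pink abrasive underside, 55 x 85 x 27, lying on the base board beside the dial gauge; origin at the centre of its underside.
- pencil: Red flat carpenter's pencil, 12 x 130 x 8, lying on the base board on the other side of the dial gauge; origin at the centre of its underside.
- glue: White glue bottle with orange cap, diameter 60, 170 tall, standing on the table; origin at the centre of its underside.
- tin: Round tin with yellow label, diameter 76, 70 tall, standing on the table; origin at the centre of its underside.
- mallet: Wooden mallet, 240 long, lying on the table at the right; origin near the middle of its underside.
- brush: Dusting brush, 160 long, lying on the table at the right; origin near the middle of its underside.

How it is judged:
On the way, in this order (a step that is already met when the one before it is completed fails the run):
1. the plunger presses on the rim and the needle stands in the green marks (contact force between plunger and anything else above 0.3 N and horizontal distance between tip and axis below 0.1155 m and value of joint dial between 1.3 and 2.33 rad), for 0.2 s.
2. the rosette has been turned a full turn, either way, the plunger still on the rim (contact force between plunger and anything else above 0.3 N and horizontal distance between tip and axis below 0.1155 m and (value of joint spindle above 5.5 rad or value of joint spindle below -5.5 rad)), for 0.05 s.
At the end, for the whole second after the job is handed in: The plunger rests on the rim (over 0.3 N) at its highest spot: its tip stands within 0.9 mm of as far from the axis as the rim's highest spot can push it (farther than 113.6 mm; within about 10 degrees of the peak), and the turntable is still (contact force between plunger and anything else above 0.3 N and horizontal distance between tip and axis between 0.1136 and 0.1155 m and velocity of joint spindle between -0.05 and 0.05 rad/s); the robot touches nothing.
It fails at once if the plunger is driven to its end stop (needle past 3.85 rad) (value of joint dial above 3.85 rad).
It fails at once if the plunger is knocked or jammed against something with over 12 N (contact force between plunger and anything else above 12 N).
It fails at once if the robot touches the plunger itself (contact force between any of the arm, the fingers and plunger above 0.5 N).
It fails at once if a bystander is pushed more than 40 mm away (distance of any of sandblock, pencil, glue, tin, mallet, brush from where it was at the start of the episode above 0.04 m).
It fails at once if the glue bottle or the tin is knocked over (angle between any of glue, tin's own z axis and vertical above 0.6 rad).
It also fails if it takes over 72 s, if anything falls off the work surface, if the arm or the gripper's body presses on something with over 40 N, if the wrist force passes 120 N, or if a joint passes its speed limit or range.

## Robot

A 6-joint arm with a two-finger parallel gripper is mounted at the origin on the work surface. World frame = base frame: x ahead of the robot, y to its left, z up, the work surface at z = 0. Lengths are in m, angles in rad, forces in N, time in s.
With the tool pointing down it reaches from about 0.4 to 0.825 m from the base axis. Payload 7 kg.
Tool frame: the origin (TCP) lies at the very end of the fingers, on their centre line; the grasp point (between the pads) lies 19 mm behind it; z points along the fingers, x is the direction in which the jaws open and shut, and the axes are right-handed (so a half turn about z gives the same grasp; the last joint's range is limited). The gripper opens to 88 mm and grips with 3 to 60 N. Pads are 19 mm wide; open, the fingers measure 130 mm over their backs; the gripper's body (78 mm by 193 mm) begins 47 mm behind the grasp point.
Start: joints at [1.629, 0.359, 0.012, 0, -1.224, -0.288], TCP at [0.154, 0.657, 0.227] pointing down, gripper open.
Joint ranges: [-3.07, 3.07], [-1.43, 2.12], [-1.02, 1.25], [-3.03, 1.67], [-3.05, -0], [-3.03, 3.03]. Speed limits (rad/s): [2.39, 2.39, 3.01, 3.14, 3.14, 3.14].

## Interface

Orientations are given as [roll, pitch, yaw] about the fixed x, y, z axes, in that order (R = Rz(yaw) Ry(pitch) Rx(roll)).
In Python, from station import telemetry, grab_frame, arm, regions_of, pinpoint gives the robot as it stands. The module is installed in compiled form; this text tells all that it offers.
- The arm moves only by the shell command python3 -m inch 'ROWS' [FORCE]. ROWS is text: rows parted by semicolons, each of 7 numbers parted by spaces: the opening, from 0 (shut) to 1 (fully open), then the shift along the world's x, y, z in cm, then the turn, a rotation vector about the world's x, y, z in degrees. A call has 1 to 12 rows; each row is the pose to reach, as a shift and turn from the pose measured when the call began; what a row does not reach only later rows make up. A row lasts 1/8 s, in which the tool goes at most 62.5 mm and 10.7 degrees, less where a joint would pass 70% of its speed; a pose out of reach is approached as far as the arm can. A call with a gripper value outside its range is refused whole. The fingers move at their own pace and stop on an object; FORCE is the grip in N (left out, the last holds). Time passes only in rows, so rows that repeat a pose let the fingers close. It gives the time, the measured TCP pose, the force and the opening at its end, in the units of the state.
- telemetry.get_state(): the state, without advancing time (a new reading comes with each control period).
- grab_frame(name): name is "scene" or "side" or "wrist"; returns a dict with "pixels" (384x512x3 uint8, red, green, blue), "fx", "fy", "cx", "cy" (pixels), "R" (3x3) and "t" (3): a world point X has camera coordinates R X + t. Camera axes: x right, y down, z forward; pixel columns grow to the right and rows downward; lengths in m; the calibration is good to about 2 mm. The wrist camera is an equidistant fisheye: a pixel r from the principal point sees the ray r / f radians off the axis. A picture is of the moment at which its call begins. There is no depth.
- arm.job_done(): hands the job in, once; it reports no verdict.
Trained networks look in the newest picture that a camera, given by its name, has taken for a name from the list of things; names that differ only in an ending like _2 or _b are one class to them, and where a whole thing is asked for, a point or a joint stands for the part that bears it (a point fixed in the world has none). Each returns a list of dicts, best first, with "p" (0 to 1); they miss things now and then, are a little off and sometimes report something else, mostly with a low value. They report only what shows in the picture. A call takes as long as a camera call.
- regions_of(camera, name): "pixels" (384x512 bool, what is visible of it) and "bbox" ([left, top, right, bottom] in pixels, round what is visible of it).
- pinpoint(camera, name): "location" ([column, row] in pixels: a listed point, or the origin of a listed thing).
The state is a dict: "t": time; "q": joint angles; "qd": joint speeds; "joint_efforts": joint torques, N m; "eef_pos": TCP position; "ee_rot": TCP orientation; "force": force on the tool from outside, world axes, zero at the start; "moment": the same for the moment, N m; "width": finger opening in m.
Only numpy, scipy, OpenCV 4.12 (cv2) and the standard library are available. Lean on these libraries where they do the work, as an engineer would, in place of code of your own. Each camera call takes 0.05 s, during which the arm holds its last target. There are 200 camera calls.

## Working session

There is one attempt and no reset: what is moved stays moved. The work goes in short steps, Python scripts to look and compute and a shell command to move; the robot and the scene stay as the last step left them, time stands still between calls to the robot, and variables do not carry over. Pictures are saved under pics/ and viewed, about 8 in all and at most 12, crops included, and the job is handed in when it is done.

```bash
mkdir -p pics; cat > h.py <<'E'
import numpy as np, cv2
from station import telemetry, grab_frame, arm, regions_of, pinpoint
def ray(f,uv,fish=False):
    x=(uv[0]-f['cx'])/f['fx'];y=(uv[1]-f['cy'])/f['fy']
    if fish:
        r=np.hypot(x,y); d=np.array([x/r*np.sin(r),y/r*np.sin(r),np.cos(r)]) if r>1e-9 else np.array([0,0,1.])
    else: d=np.array([x,y,1.])
    R=np.array(f['R']);t=np.array(f['t'])
    return -R.T@t, R.T@d
def atz(f,uv,z,fish=False):
    o,d=ray(f,uv,fish); return o+d*(z-o[2])/d[2]
def save(f,n,box=None,s=1):
    im=f['pixels'][:,:,::-1]
    if box: im=im[box[1]:box[3],box[0]:box[2]]
    cv2.imwrite('pics/'+n,cv2.resize(im,None,fx=s,fy=s,interpolation=cv2.INTER_CUBIC))
Z=dict(axis=.08,knob=.092,post=.072,tip=.044)
E
python3 - <<'E'
from h import *
np.set_printoptions(precision=4,suppress=True)
for c in ['scene','side','wrist']:
    f=grab_frame(c); save(f,c+'0.png')
    print(c,f['fx'],-np.array(f['R']).T@np.array(f['t']))
    for n in Z:
        for p in pinpoint(c,n)[:1]:
            print(n,round(p['p'],2),np.array(p['location']),atz(f,p['location'],Z[n],c=='wrist'))
s=telemetry.get_state(); print(s)
a=cv2.imread('pics/scene0.png');b=cv2.imread('pics/side0.png');c=cv2.imread('pics/wrist0.png')
cv2.imwrite('pics/all.png',cv2.resize(np.vstack([np.hstack([a,b]),np.hstack([c,c*0])]),(800,600),interpolation=cv2.INTER_AREA))
E
```

```text
scene 439.8041743045987 [ 1.4262 -0.6966  0.9717]
axis 0.83 [232.9 218.1] [ 0.5445 -0.1566  0.08  ]
knob 0.47 [238.5 232.6] [ 0.6202 -0.1873  0.092 ]
post 0.91 [312.8 196.1] [0.6071 0.1194 0.072 ]
tip 0.54 [272.3 219.9] [ 0.5936 -0.0402  0.044 ]
side 408.2374688980705 [0.1391 0.7083 0.9272]
axis 0.78 [255.  161.7] [ 0.5457 -0.1465  0.08  ]
knob 0.55 [238.5 145.4] [ 0.6208 -0.1824  0.092 ]
post 0.65 [183.  215.7] [0.6343 0.1307 0.072 ]
wrist 297.3186396354542 [0.2302 0.6397 0.3855]
{'t': 0.75, 'q': array([ 1.6291,  0.3585,  0.0119, -0.    , -1.2241, -0.2881]), 'qd': array([ 0.0015,  0.0005, -0.0023, -0.0026,  0.0011, -0.0007]), 'joint_efforts': array([ -0.0014, -58.2216,  29.3278,   7.0022,   0.0126,  -0.    ]), 'eef_pos': array([0.1538, 0.6572, 0.2266]), 'ee_rot': array([ 3.1416,  0.    , -1.8006]), 'force': array([ 0.769 , -0.2433,  0.1524]), 'moment': array([-0.0229, -0.0087,  0.0185]), 'width': 0.087861608203063}
```

View pics/all.png

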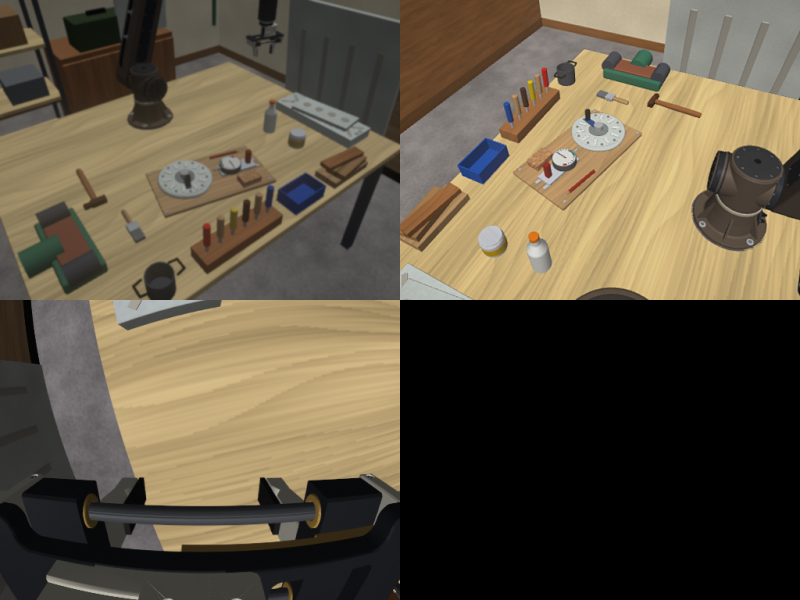

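The overview shows the rosette mid-table, with the post beyond the dial. I'll zoom both static cameras to fix the post, axis and knob.

```bash
python3 - <<'E'
from h import *
a=cv2.imread('pics/scene0.png')[170:290,180:380];b=cv2.imread('pics/side0.png')[130:280,130:330]
cv2.imwrite('pics/z.png',np.vstack([cv2.resize(a,None,fx=2.6,fy=2.5),cv2.resize(b,None,fx=2.6,fy=2.0)])) 
for c in ['scene','side']:
    f=grab_frame(c)
    for n in ['post','knob']:
        for r in regions_of(c,n)[:2]:
            m=r['pixels'];print(c,n,round(r['p'],2),r['bbox'],m.sum())
E
```

```text
scene post 0.55 [272.2, 187.3, 328.9, 225.6] 1000
scene knob 0.56 [233.0, 222.5, 244.4, 240.2] 95
side post 0.92 [174.7, 189.3, 230.3, 239.0] 1387
```

View pics/z.png

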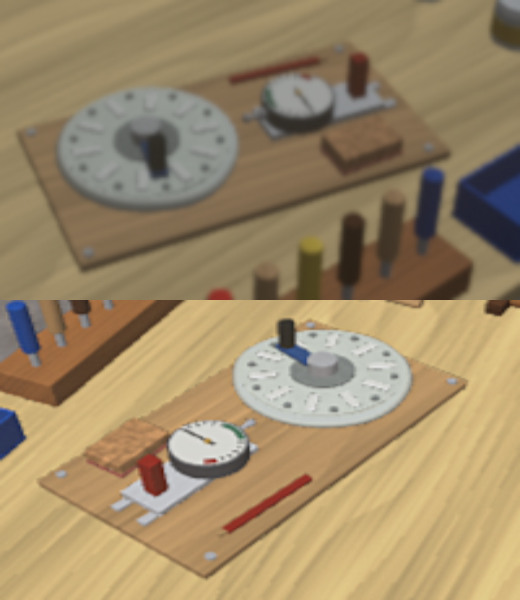

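```bash
python3 - <<'E'
from h import *
np.set_printoptions(precision=4,suppress=True)
S=grab_frame('scene');D=grab_frame('side')
for n,a,b in [('post',(317.7,198),(188.5,214.5)),('axis',(236.5,220),(253.8,161)),('knob',(239,230),(240.4,146)),('post_net',(312.8,196.1),(183,215.7)),('axis_net',(232.9,218.1),(255,161.7)),('knobnet',(238.5,232.6),(238.5,145.4))]:
    z=Z[n[:4]];o1,d1=ray(S,a);o2,d2=ray(D,b)
    A=np.c_[d1,-d2];k=np.linalg.lstsq(A,o2-o1,rcond=None)[0]
    print(n,atz(S,a,z),atz(D,b,z),'tri',(o1+d1*k[0]+o2+d2*k[1])/2,np.linalg.norm(A@k-(o2-o1)))
E
```

```text
post [0.6245 0.1253 0.072 ] [0.6229 0.1206 0.072 ] tri [0.6238 0.1229 0.0731] 0.0043319216763175765
axis [ 0.5587 -0.1529  0.08  ] [ 0.5504 -0.1479  0.08  ] tri [ 0.5532 -0.1509  0.0758] 0.0026473814149297202
knob [ 0.6119 -0.1797  0.092 ] [ 0.614  -0.1823  0.092 ] tri [ 0.6132 -0.1806  0.0935] 0.0001842705029596872
post_net [0.6071 0.1194 0.072 ] [0.6343 0.1307 0.072 ] tri [0.6219 0.1241 0.0767] 0.027556272285798433
axis_net [ 0.5445 -0.1566  0.08  ] [ 0.5457 -0.1465  0.08  ] tri [ 0.5451 -0.1531  0.0769] 0.007324394467975086
knobnet [ 0.6202 -0.1873  0.092 ] [ 0.6208 -0.1824  0.092 ] tri [ 0.6206 -0.1856  0.0906] 0.0035495698594424003
```

```bash
python3 -m inch '1 4 -4.5 0 0 0 -8; 1 8 -9 0 0 0 -16; 1 12 -13.5 0 0 0 -24; 1 16 -18 0 0 0 -32; 1 20 -22.5 0 0 0 -40; 1 24 -27 0 0 0 -48; 1 28 -31.5 0 0 0 -56; 1 32 -36 -1 0 0 -64; 1 36 -40.5 -1 0 0 -72; 1 40 -45 -2 0 0 -80; 1 44 -49.5 -3 0 0 -86; 1 47 -53.4 -4 0 0 -91.6'
python3 - <<'E'
from h import *
np.set_printoptions(precision=4,suppress=True)
f=grab_frame('wrist'); save(f,'w1.png',None,1.5)
for n in Z:
    for p in pinpoint('wrist',n)[:1]:
        print(n,round(p['p'],2),np.array(p['location']),atz(f,p['location'],Z[n],True))
s=telemetry.get_state();print(s['t'],s['eef_pos'],s['ee_rot'],f['fx'],f['cx'],f['cy'],np.array(f['R']))
E
```

```text
t: 2.65
eef_pos: [0.6252, 0.1213, 0.1862]
ee_rot: [3.142, 0.0, 2.88]
force: [0.1, 0.5, 0.6]
width: 0.0875
axis 0.47 [256.6  27.2] [ 0.5875 -0.0232  0.08  ]
post 0.87 [261.3 189.1] [0.6222 0.1232 0.072 ]
tip 0.44 [256.5  23. ] [ 0.5841 -0.037   0.044 ]
2.9 [0.6238 0.123  0.1864] [-3.1414 -0.0002  2.8835] 297.3186396354542 258.0989308865999 192.56974832630956 [[-0.9658  0.2591 -0.0005]
 [ 0.2478  0.9241  0.291 ]
 [ 0.0759  0.2809 -0.9567]]
```

View pics/w1.png

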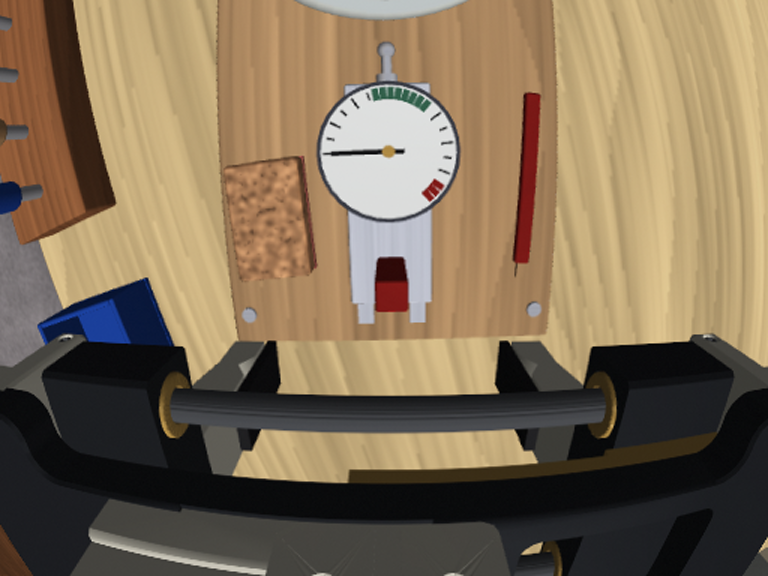

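The wrist picture shows the dial at (388,151), needle at zero on the left, the plunger ball at (386,48), the red post top centred at (392,297), the block and pencil clear on either side. Now I'll compute the line and post exactly.

```bash
python3 - <<'E'
from h import *
np.set_printoptions(precision=4,suppress=True)
f=grab_frame('wrist')
P={n:atz(f,(u/1.5,v/1.5),z,True) for n,u,v,z in [('posttop',392.5,297,.095),('postbottomfront',392,258,.031),('dial',388.5,151,.063),('ball',386,48,.044),('slideL',350,300,.03),('slideR',431,300,.03)]}
for n in P: print(n,P[n])
for a,b in [('posttop','dial'),('posttop','ball'),('dial','ball')]:
    d=P[b]-P[a];print(a,b,np.hypot(d[0],d[1]),np.degrees(np.arctan2(d[1],d[0])))
E
```

```text
posttop [0.621  0.1264 0.095 ]
postbottomfront [0.6184 0.1179 0.031 ]
dial [0.6015 0.0435 0.063 ]
ball [ 0.5848 -0.0259  0.044 ]
slideL [0.6569 0.1411 0.03  ]
slideR [0.5984 0.1566 0.03  ]
posttop dial 0.08513310033654128 -103.25164300547456
posttop ball 0.15654768772908662 -103.37559478985013
dial ball 0.07141502409635853 -103.52335645898937
```

```bash
python3 -m inch '1 -0.2 0.2 -5 0 0 1.3; 1 -0.2 0.2 -10 0 0 1.3; 1 -0.2 0.2 -13.3 0 0 1.3; 1 -0.2 0.2 -13.3 0 0 1.3; 0 -0.2 0.2 -13.3 0 0 1.3; 0 -0.2 0.2 -13.3 0 0 1.3; 0 -0.2 0.2 -13.3 0 0 1.3; 0 -0.2 0.2 -13.3 0 0 1.3; 0 -0.2 0.2 -13.3 0 0 1.3' 30
python3 - <<'E'
from h import *
np.set_printoptions(precision=4,suppress=True)
f=grab_frame('wrist'); save(f,'w2.png',None,1.5)
for n in Z:
    for p in pinpoint('wrist',n)[:1]:
        print(n,round(p['p'],2),np.array(p['location']),atz(f,p['location'],Z[n],True))
s=telemetry.get_state();print(s['t'],s['eef_pos'],s['ee_rot'],s['width'],s['force'],s['moment'])
E
```

```text
t: 4.08
eef_pos: [0.6217, 0.1256, 0.0541]
ee_rot: [3.141, 0.001, 2.907]
force: [0.1, 0.5, 1.0]
width: 0.0435
axis 0.27 [130.9 161.8] [0.6688 0.0591 0.08  ]
post 0.64 [256.5 253.6] [0.6219 0.124  0.072 ]
4.325 [0.6222 0.1255 0.0538] [3.1412 0.0012 2.9074] 0.023028770705088648 [ 21.5654  -9.9182 -12.8435] [-3.3403 -6.8528 -0.1606]
```

View pics/w2.png

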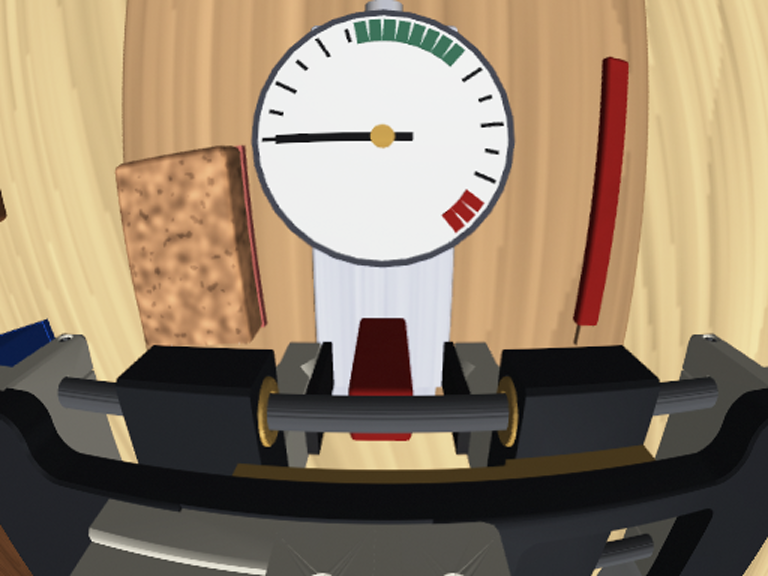

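Post gripped, needle at zero. Writing a needle reader, then sliding 10 mm towards the axis.

```bash
cat >> h.py <<'E'
U=np.array([np.cos(np.radians(-103.5)),np.sin(np.radians(-103.5))])
def proj(f,X,fish):
    c=np.array(f['R'])@X+np.array(f['t'])
    if not fish: return f['fx']*c[0]/c[2]+f['cx'],f['fy']*c[1]/c[2]+f['cy']
    r=np.hypot(c[0],c[1]);th=np.arctan2(r,c[2]);return f['fx']*th*c[0]/r+f['cx'],f['fy']*th*c[1]/r+f['cy']
def needle(f,c,fish,name=None,rr=(.010,.030)):
    """dial centre c (x,y): reading = clockwise angle of darkest spoke from zero direction (rear-left), polar map in world plane"""
    A=np.radians(np.arange(-40,300,1.0));R=np.linspace(*rr,25)
    # zero: image left in wrist view = +90deg.. from slide direction (ccw)
    z0=np.arctan2(U[1],U[0])+np.pi/2
    m=np.zeros((len(A),len(R),2),np.float32)
    for i,a in enumerate(A):
        for j,r in enumerate(R):
            m[i,j]=proj(f,np.array([c[0]+r*np.cos(z0-a),c[1]+r*np.sin(z0-a),.063]),fish)
    g=cv2.remap(cv2.cvtColor(f['pixels'],cv2.COLOR_RGB2GRAY),m[...,0],m[...,1],cv2.INTER_LINEAR).astype(float)
    s=g.mean(1); s=np.median(s)-s; k=int(s.argmax());w=slice(max(0,k-6),k+7)
    ww=np.clip(s[w]-0.3*s[k],0,None); return (A[w]*ww).sum()/ww.sum(), s[k]
E
python3 - <<'E'
from h import *
f=grab_frame('wrist');c=atz(f,(382.5/1.5,136/1.5),.063,True);print(c,needle(f,c,True))
g=grab_frame('side')
for dx in (0,.004): print(needle(g,c+[dx,0,0],False), proj(g,c,False))
s=telemetry.get_state();print(s['eef_pos'],s['force'],s['width'])
E
python3 -m inch '0 -0.06 -0.24 0 0 0 0; 0 -0.12 -0.49 0 0 0 0; 0 -0.17 -0.73 0 0 0 0; 0 -0.23 -0.97 0 0 0 0; 0 -0.23 -0.97 0 0 0 0'
python3 - <<'E'
from h import *
f=grab_frame('wrist');save(f,'w3.png')
c=np.array([.6015,.0435]);p=telemetry.get_state()
print(p['eef_pos'],p['force'],p['width'])
for k in (0,.005,.01):print(needle(f,c+U*k,True))
E
```

```text
[0.60347437 0.04191    0.063     ] (np.float64(0.009577492394196143), np.float64(213.64))
(np.float64(-0.2754144864273233), np.float64(24.500000000000007)) (np.float64(209.04825777209916), np.float64(199.98657429751492))
(np.float64(-0.254362946100372), np.float64(26.299999999999997)) (np.float64(209.04825777209916), np.float64(199.98657429751492))
[0.62397212 0.12519316 0.05392356] [11.23404371 -5.0623434  -7.43402545] 0.01980654983177288
t: 5.05
eef_pos: [0.622, 0.1167, 0.0539]
ee_rot: [3.139, 0.004, 2.907]
force: [1.5, 5.9, 0.1]
width: 0.0194
[0.62200788 0.11674227 0.05388163] [0.95800634 5.27193831 0.52438805] 0.01976581038194603
(np.float64(0.4115043104293111), np.float64(74.88))
(np.float64(0.23307211146933363), np.float64(136.68))
(np.float64(-0.0036731086896097703), np.float64(213.52))
```

```bash
cat > rd.py <<'E'
from h import *
f=grab_frame('wrist');p=telemetry.get_state();e=p['eef_pos'][:2]
k=(e-[.6240,.1252])@U
c=np.array([.60347,.04191])+U*k
print('slid',k,needle(f,c,True),p['force'],p['t'],p['eef_pos'])
E
python3 -m inch '0 -0.06 -0.24 0 0 0 0; 0 -0.12 -0.48 0 0 0 0; 0 -0.15 -0.6 0 0 0 0; 0 -0.15 -0.6 0 0 0 0'; python3 rd.py
```

```text
t: 5.6
eef_pos: [0.6208, 0.1121, 0.0539]
ee_rot: [3.137, 0.005, 2.907]
force: [0.7, 5.9, -0.2]
width: 0.0198
slid 0.013521054684307835 (np.float64(0.007074518786543138), np.float64(213.52)) [1.27947182 6.66870712 1.05453161] 5.65 [0.62085656 0.11204941 0.05388434]
```

```bash
python3 -m inch '0 -0.06 -0.24 0 0 0 0; 0 -0.12 -0.48 0 0 0 0; 0 -0.15 -0.6 0 0 0 0; 0 -0.15 -0.6 0 0 0 0'; python3 rd.py
```

```text
t: 6.15
eef_pos: [0.6198, 0.1077, 0.0539]
ee_rot: [3.136, 0.005, 2.908]
force: [0.7, 6.5, 0.4]
width: 0.0198
slid 0.018000942519085895 (np.float64(0.40486617523443724), np.float64(212.96)) [2.29694719 7.62951143 0.41274077] 6.2 [0.61984131 0.10768597 0.05392388]
```

```bash
python3 -m inch '0 -0.06 -0.24 0 0 0 0; 0 -0.11 -0.46 0 0 0 0; 0 -0.15 -0.66 0 0 0 0; 0 -0.15 -0.66 0 0 0 0; 0 -0.15 -0.66 0 0 0 0'; python3 rd.py
```

```text
t: 6.82
eef_pos: [0.6186, 0.1028, 0.0539]
ee_rot: [3.134, 0.005, 2.908]
force: [-0.1, 8.3, -0.0]
width: 0.0198
slid 0.023024729526671235 (np.float64(1.6582238519384231), np.float64(210.34000000000003)) [ 0.30398397  7.22563796 -0.92260867] 6.875 [0.61866179 0.10280261 0.05391476]
```

Needle at 1.66 rad (6.6 mm), in green. Release and lift, move over the rosette.

```bash
python3 -m inch '0.6 0 0 0 0 0 0; 0.6 0 0 0 0 0 0; 0.6 0 0 0 0 0 0; 0.6 0 0 4 0 0 0; 0.6 0 0 9 0 0 0; 0.5 -0.4 -6 13 0 0 0; 0.5 -0.8 -12 16 0 0 0; 0.5 -1.2 -18 16 0 0 0; 0.5 -1.5 -24 16 0 0 0; 0.5 -1.5 -24 16 0 0 0'
python3 - <<'E'
from h import *
np.set_printoptions(precision=4,suppress=True)
f=grab_frame('wrist'); save(f,'w4.png',None,1.0)
for n in Z:
    for p in pinpoint('wrist',n)[:1]:
        print(n,round(p['p'],2),np.array(p['location']),atz(f,p['location'],Z[n],True))
s=telemetry.get_state();print(s['t'],s['eef_pos'],s['ee_rot'],s['force'])
g=grab_frame('side');c=np.array([.60347,.04191])+U*.023
u,v=proj(g,np.array([*c,.063]),False);print(u,v,needle(g,c,False))
im=g['pixels'][:,:,::-1][int(v)-30:int(v)+31,int(u)-40:int(u)+41]
im=cv2.resize(im,None,fx=6.3,fy=6.3,interpolation=cv2.INTER_CUBIC)
w=cv2.imread('pics/w4.png'); print(im.shape,int(u)-40,int(v)-30)
o=np.zeros((768,1024,3),np.uint8);o[:384,:512]=w;o[384:,:510]=im[:384,:510];cv2.imwrite('pics/m4.png',o[:,:512])
E
```

```text
t: 8.12
eef_pos: [0.6028, -0.141, 0.2141]
ee_rot: [3.134, 0.005, 2.904]
force: [0.4, 1.1, 0.2]
width: 0.0438
axis 0.73 [298.7 158.1] [ 0.5577 -0.1555  0.08  ]
knob 0.65 [234.2 149.3] [ 0.6169 -0.1808  0.092 ]
tip 0.52 [295.7 236.7] [ 0.5772 -0.0529  0.044 ]
8.375 [ 0.6037 -0.1362  0.2138] [3.1337 0.0052 2.9088] [0.2495 0.5962 0.1949]
214.46594578636538 195.46284336712478 (np.float64(1.6774154516123054), np.float64(98.16))
(384, 510, 3) 174 165
```

View pics/m4.png

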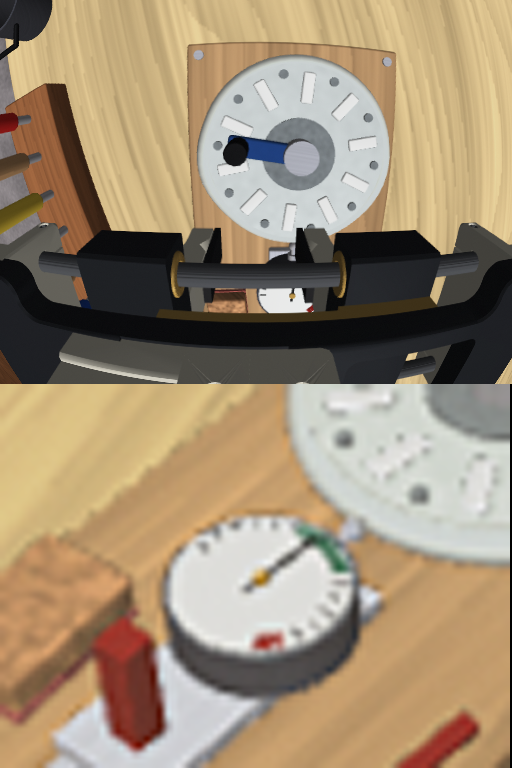

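Reader on the side camera agrees (1.68 vs 1.66 rad); plunger on rim. Knob at (0.617,-0.181) is 64 mm from axis (0.557,-0.1555), consistent. Grasping the knob.

```bash
python3 -m inch '0.45 1.3 -4.5 0 0 0 0; 0.45 1.3 -4.5 -5 0 0 0; 0.45 1.3 -4.5 -10 0 0 0; 0.45 1.3 -4.5 -13.3 0 0 0; 0.45 1.3 -4.5 -13.3 0 0 0; 0 1.3 -4.5 -13.3 0 0 0; 0 1.3 -4.5 -13.3 0 0 0; 0 1.3 -4.5 -13.3 0 0 0; 0 1.3 -4.5 -13.3 0 0 0' 20
cat > sd.py <<'E'
from h import *
g=grab_frame('side');c=np.array([.60347,.04191])+U*.023
s=telemetry.get_state();e=s['eef_pos'];A=np.array([.557,-.1555]);d=e[:2]-A
r=needle(g,c,False)
print('t %.2f dial %.3f (%.0f) tcp %s ang %.1f rad %.4f F %s w %.4f'%(s['t'],r[0],r[1],e.round(4),np.degrees(np.arctan2(d[1],d[0])),np.hypot(*d),s['force'].round(1),s['width']))
open('log.txt','a').write('%f %f %f\n'%(e[0],e[1],r[0]))
E
python3 sd.py
```

```text
t: 9.55
eef_pos: [0.6155, -0.1806, 0.0825]
ee_rot: [3.133, 0.004, 2.909]
force: [-6.7, 3.1, 5.8]
width: 0.0214
t 9.60 dial 1.678 (94) tcp [ 0.6156 -0.1806  0.0825] ang -23.2 rad 0.0637 F [-6.5  2.9  5.7] w 0.0216
```

```bash
cat > tab.py <<'E'
import sys,numpy as np
# tab.py start_deg n step : chained calls of 3 rows, each from the ideal point on the circle (radius 6.5 cm)
a,n,st=map(float,sys.argv[1:4]); P=lambda d:6.5*np.array([np.cos(np.radians(d)),np.sin(np.radians(d))])
for i in range(int(n)):
    b=a+3*st*i
    print(b,'; '.join('0 %.2f %.2f 0 0 0 0'%tuple(P(b+st*j+1.0*np.sign(st))-P(b)) for j in (1,2,3)))
E
python3 tab.py -23 12 10
```

```text
-23.0 0 0.37 1.19 0 0 0 0; 0 0.51 2.31 0 0 0 0; 0 0.45 3.44 0 0 0 0
7.0 0 -0.27 1.22 0 0 0 0; 0 -0.71 2.26 0 0 0 0; 0 -1.33 3.21 0 0 0 0
37.0 0 -0.84 0.92 0 0 0 0; 0 -1.75 1.60 0 0 0 0; 0 -2.76 2.11 0 0 0 0
67.0 0 -1.19 0.37 0 0 0 0; 0 -2.31 0.51 0 0 0 0; 0 -3.44 0.45 0 0 0 0
97.0 0 -1.22 -0.27 0 0 0 0; 0 -2.26 -0.71 0 0 0 0; 0 -3.21 -1.33 0 0 0 0
127.0 0 -0.92 -0.84 0 0 0 0; 0 -1.60 -1.75 0 0 0 0; 0 -2.11 -2.76 0 0 0 0
157.0 0 -0.37 -1.19 0 0 0 0; 0 -0.51 -2.31 0 0 0 0; 0 -0.45 -3.44 0 0 0 0
187.0 0 0.27 -1.22 0 0 0 0; 0 0.71 -2.26 0 0 0 0; 0 1.33 -3.21 0 0 0 0
217.0 0 0.84 -0.92 0 0 0 0; 0 1.75 -1.60 0 0 0 0; 0 2.76 -2.11 0 0 0 0
247.0 0 1.19 -0.37 0 0 0 0; 0 2.31 -0.51 0 0 0 0; 0 3.44 -0.45 0 0 0 0
277.0 0 1.22 0.27 0 0 0 0; 0 2.26 0.71 0 0 0 0; 0 3.21 1.33 0 0 0 0
307.0 0 0.92 0.84 0 0 0 0; 0 1.60 1.75 0 0 0 0; 0 2.11 2.76 0 0 0 0
```

```bash
python3 -m inch '0 0.37 1.19 0 0 0 0; 0 0.51 2.31 0 0 0 0; 0 0.45 3.44 0 0 0 0; 0 0.45 3.44 0 0 0 0' && python3 sd.py
```

```text
t: 10.1
eef_pos: [0.6194, -0.1453, 0.0826]
ee_rot: [3.133, 0.003, 2.909]
force: [-2.1, 4.2, -4.9]
width: 0.0216
t 10.15 dial 1.657 (104) tcp [ 0.6194 -0.1453  0.0826] ang 9.2 rad 0.0633 F [-1.7  5.7 -4.8] w 0.0216
```

```bash
python3 -m inch '0 -0.27 1.22 0 0 0 0; 0 -0.71 2.26 0 0 0 0; 0 -1.33 3.21 0 0 0 0; 0 -1.33 3.21 0 0 0 0' >/dev/null && python3 sd.py; python3 -m inch '0 -0.84 0.92 0 0 0 0; 0 -1.75 1.6 0 0 0 0; 0 -2.76 2.11 0 0 0 0; 0 -2.76 2.11 0 0 0 0' >/dev/null && python3 sd.py
```

```text
t 10.70 dial 2.319 (97) tcp [ 0.6046 -0.1133  0.0826] ang 41.6 rad 0.0637 F [-5.9  1.2 -1.6] w 0.0217
t 11.25 dial 2.256 (95) tcp [ 0.5752 -0.0936  0.0826] ang 73.6 rad 0.0646 F [-5.6 -5.4 -2.1] w 0.0218
```

```bash
python3 tab.py 73.5 10 10 | awk '{print}'
```

```text
73.5 0 -1.22 0.24 0 0 0 0; 0 -2.36 0.25 0 0 0 0; 0 -3.47 0.06 0 0 0 0
103.5 0 -1.18 -0.41 0 0 0 0; 0 -2.16 -0.96 0 0 0 0; 0 -3.04 -1.68 0 0 0 0
133.5 0 -0.82 -0.94 0 0 0 0; 0 -1.39 -1.92 0 0 0 0; 0 -1.79 -2.98 0 0 0 0
163.5 0 -0.24 -1.22 0 0 0 0; 0 -0.25 -2.36 0 0 0 0; 0 -0.06 -3.47 0 0 0 0
193.5 0 0.41 -1.18 0 0 0 0; 0 0.96 -2.16 0 0 0 0; 0 1.68 -3.04 0 0 0 0
223.5 0 0.94 -0.82 0 0 0 0; 0 1.92 -1.39 0 0 0 0; 0 2.98 -1.79 0 0 0 0
253.5 0 1.22 -0.24 0 0 0 0; 0 2.36 -0.25 0 0 0 0; 0 3.47 -0.06 0 0 0 0
283.5 0 1.18 0.41 0 0 0 0; 0 2.16 0.96 0 0 0 0; 0 3.04 1.68 0 0 0 0
313.5 0 0.82 0.94 0 0 0 0; 0 1.39 1.92 0 0 0 0; 0 1.79 2.98 0 0 0 0
343.5 0 0.24 1.22 0 0 0 0; 0 0.25 2.36 0 0 0 0; 0 0.06 3.47 0 0 0 0
```

```bash
python3 -m inch '0 -1.22 0.24 0 0 0 0; 0 -2.36 0.25 0 0 0 0; 0 -3.47 0.06 0 0 0 0; 0 -3.47 0.06 0 0 0 0' >/dev/null && python3 sd.py; python3 -m inch '0 -1.18 -0.41 0 0 0 0; 0 -2.16 -0.96 0 0 0 0; 0 -3.04 -1.68 0 0 0 0; 0 -3.04 -1.68 0 0 0 0' >/dev/null && python3 sd.py;  python3 -m inch '0 -0.82 -0.94 0 0 0 0; 0 -1.39 -1.92 0 0 0 0; 0 -1.79 -2.98 0 0 0 0; 0 -1.79 -2.98 0 0 0 0' >/dev/null && python3 sd.py
```

```text
t 11.80 dial 1.677 (97) tcp [ 0.5402 -0.0926  0.0827] ang 105.0 rad 0.0651 F [-3.7  3.7 -5.9] w 0.0216
t 12.35 dial 1.677 (97) tcp [ 0.5095 -0.1096  0.0827] ang 136.0 rad 0.0661 F [-1.7 -0.3 -6. ] w 0.0217
t 12.90 dial 1.644 (100) tcp [ 0.4922 -0.14    0.0828] ang 166.6 rad 0.0667 F [  1.9  -5.2 -10.6] w 0.0215
```

```bash
python3 -m inch '0 -0.2 -1.22 0 0 0 0; 0 -0.13 -2.36 0 0 0 0; 0 0.12 -3.47 0 0 0 0; 0 0.12 -3.47 0 0 0 0' >/dev/null && python3 sd.py; python3 -m inch '0 0.48 -1.15 0 0 0 0; 0 1.1 -2.1 0 0 0 0; 0 1.85 -2.93 0 0 0 0; 0 1.85 -2.93 0 0 0 0' >/dev/null && python3 sd.py; python3 tab.py 228 6 10
```

```text
t 13.45 dial 1.641 (104) tcp [ 0.4933 -0.1754  0.0828] ang -162.7 rad 0.0667 F [-0.5 -5.3 -9. ] w 0.0215
t 14.00 dial 1.675 (100) tcp [ 0.5126 -0.2049  0.0828] ang -131.9 rad 0.0664 F [  2.7  -4.7 -10.8] w 0.0213
228.0 0 1.00 -0.74 0 0 0 0; 0 2.02 -1.24 0 0 0 0; 0 3.11 -1.55 0 0 0 0
258.0 0 1.24 -0.14 0 0 0 0; 0 2.37 -0.06 0 0 0 0; 0 3.47 0.21 0 0 0 0
288.0 0 1.14 0.50 0 0 0 0; 0 2.08 1.13 0 0 0 0; 0 2.90 1.92 0 0 0 0
318.0 0 0.74 1.00 0 0 0 0; 0 1.24 2.02 0 0 0 0; 0 1.55 3.11 0 0 0 0
348.0 0 0.14 1.24 0 0 0 0; 0 0.06 2.37 0 0 0 0; 0 -0.21 3.47 0 0 0 0
378.0 0 -0.50 1.14 0 0 0 0; 0 -1.13 2.08 0 0 0 0; 0 -1.92 2.90 0 0 0 0
```

```bash
python3 -m inch '0 1 -0.74 0 0 0 0; 0 2.02 -1.24 0 0 0 0; 0 3.11 -1.55 0 0 0 0; 0 3.11 -1.55 0 0 0 0' >/dev/null && python3 sd.py; python3 -m inch '0 1.24 -0.12 0 0 0 0; 0 2.37 -0.02 0 0 0 0; 0 3.46 0.27 0 0 0 0; 0 3.46 0.27 0 0 0 0' >/dev/null && python3 sd.py; python3 -m inch '0 1.12 0.55 0 0 0 0; 0 2.04 1.2 0 0 0 0; 0 2.83 2.02 0 0 0 0; 0 2.83 2.02 0 0 0 0' >/dev/null && python3 sd.py
```

```text
t 14.55 dial 2.236 (96) tcp [ 0.5445 -0.2201  0.0828] ang -101.0 rad 0.0658 F [ 3.3  0.9 -9.1] w 0.0213
t 15.10 dial 1.797 (98) tcp [ 0.579  -0.2166  0.0828] ang -70.2 rad 0.0649 F [ 0.1  4.4 -6.7] w 0.0216
t 15.65 dial 1.641 (101) tcp [ 0.6066 -0.1959  0.0827] ang -39.2 rad 0.0640 F [-3.5  4.2 -2.5] w 0.0214
```

Proud places: A near knob angle 57° (2.3+ at both flanks) and B near −95° (≤2.3). Passing on over the full turn, then scanning A finely.

```bash
python3 -m inch '0 0.7 1.02 0 0 0 0; 0 1.18 2.06 0 0 0 0; 0 1.46 3.14 0 0 0 0; 0 1.46 3.14 0 0 0 0' >/dev/null && python3 sd.py; python3 -m inch '0 0.08 1.24 0 0 0 0; 0 -0.05 2.37 0 0 0 0; 0 -0.38 3.45 0 0 0 0; 0 -0.38 3.45 0 0 0 0' >/dev/null && python3 sd.py; 
python3 - <<'E'
import numpy as np
from scipy.optimize import least_squares
d=np.loadtxt('log.txt')
r=least_squares(lambda p:np.hypot(d[:,0]-p[0],d[:,1]-p[1])-p[2],[.557,-.155,.065]);print(r.x,abs(r.fun).max())
E
python3 tab.py 23 1 5;python3 tab.py 39 3 5
```

```text
t 16.20 dial 1.640 (100) tcp [ 0.6198 -0.1643  0.0827] ang -8.0 rad 0.0634 F [-5.4  3.5 -1.7] w 0.0220
t 16.75 dial 1.678 (95) tcp [ 0.6149 -0.1298  0.0827] ang 23.9 rad 0.0633 F [-6.6  1.7 -1.9] w 0.0214
[ 0.55530644 -0.15582721  0.06510139] 0.00027163379985387093
23.0 0 -0.30 0.61 0 0 0 0; 0 -0.59 1.10 0 0 0 0; 0 -0.93 1.55 0 0 0 0
39.0 0 -0.46 0.51 0 0 0 0; 0 -0.87 0.89 0 0 0 0; 0 -1.32 1.23 0 0 0 0
54.0 0 -0.57 0.37 0 0 0 0; 0 -1.07 0.63 0 0 0 0; 0 -1.60 0.85 0 0 0 0
69.0 0 -0.65 0.21 0 0 0 0; 0 -1.20 0.33 0 0 0 0; 0 -1.76 0.41 0 0 0 0
```

```bash
sed -i 's/\[.557,-.1555\]/[.5553,-.1558]/' sd.py
python3 -m inch '0 -0.3 0.6 0 0 0 0; 0 -0.6 1.08 0 0 0 0; 0 -0.94 1.53 0 0 0 0; 0 -0.94 1.53 0 0 0 0' >/dev/null && python3 sd.py
python3 -m inch '0 -0.31 0.36 0 0 0 0; 0 -0.68 0.69 0 0 0 0; 0 -0.68 0.69 0 0 0 0' >/dev/null && python3 sd.py
python3 -m inch '0 -0.35 0.3 0 0 0 0; 0 -0.77 0.6 0 0 0 0; 0 -0.77 0.6 0 0 0 0' >/dev/null && python3 sd.py
python3 -m inch '0 -0.4 0.25 0 0 0 0; 0 -0.85 0.47 0 0 0 0; 0 -0.85 0.47 0 0 0 0' >/dev/null && python3 sd.py
python3 -m inch '0 -0.43 0.18 0 0 0 0; 0 -0.9 0.33 0 0 0 0; 0 -0.9 0.33 0 0 0 0' >/dev/null && python3 sd.py
```

```text
t 17.30 dial 2.236 (96) tcp [ 0.6058 -0.115   0.0828] ang 38.9 rad 0.0649 F [-0.3 -3.3 -7.1] w 0.0217
t 17.73 dial 2.565 (108) tcp [ 0.5993 -0.1081  0.0828] ang 47.3 rad 0.0649 F [ 0.1 -2.6 -8.6] w 0.0213
t 18.15 dial 2.727 (98) tcp [ 0.5916 -0.102   0.0827] ang 56.0 rad 0.0649 F [ 0.1 -1.  -7.7] w 0.0217
t 18.57 dial 2.565 (114) tcp [ 0.583  -0.0971  0.0828] ang 64.8 rad 0.0649 F [-0.2  0.  -7.4] w 0.0212
t 19.00 dial 2.232 (98) tcp [ 0.5739 -0.0936  0.0827] ang 73.4 rad 0.0649 F [-0.1 -0.9 -9. ] w 0.0214
```

```bash
python3 -m inch '0 0.65 -0.24 0 0 0 0; 0 1.25 -0.52 0 0 0 0; 0 1.82 -0.85 0 0 0 0; 0 1.82 -0.85 0 0 0 0; 0 1.82 -0.85 0 0 0 0' >/dev/null && python3 sd.py
```

```text
t 19.68 dial 2.723 (95) tcp [ 0.592  -0.1023  0.0828] ang 55.5 rad 0.0649 F [-0.6 -2.8 -6.8] w 0.0211
```

Back at the peak (2.72). Release, lift and look.

```bash
python3 -m inch '0.5 0 0 0 0 0 0; 0.5 0 0 0 0 0 0; 0.5 0 0 0 0 0 0; 0.5 0 0 3 0 0 0; 0.5 0 0 7 0 0 0; 0.5 0 4 11 0 0 0; 0.5 0.5 10 13 0 0 0; 0.5 1 16 13 0 0 0; 0.5 1.5 20 13 0 0 0; 0.5 1.5 20 13 0 0 0' && python3 sd.py
python3 - <<'E'
from h import *
f=grab_frame('wrist');c=np.array([.60347,.04191])+U*.023
print(needle(f,c,True)); save(f,'w5.png',None,1.5)
for p in pinpoint('wrist','knob')[:1]:
    k=atz(f,p['location'],.092,True);print(p['p'],k,np.degrees(np.arctan2(k[1]+.1558,k[0]-.5553)))
E
```

```text
t: 20.92
eef_pos: [0.6073, 0.1007, 0.2129]
ee_rot: [3.135, -0.004, 2.912]
force: [-0.3, -0.5, -0.8]
width: 0.0439
t 20.98 dial 2.724 (97) tcp [0.6071 0.0992 0.2128] ang 78.5 rad 0.2602 F [-0.6 -0.4  0.2] w 0.0440
(np.float64(2.736126051343784), np.float64(203.38))
```

View pics/w5.png

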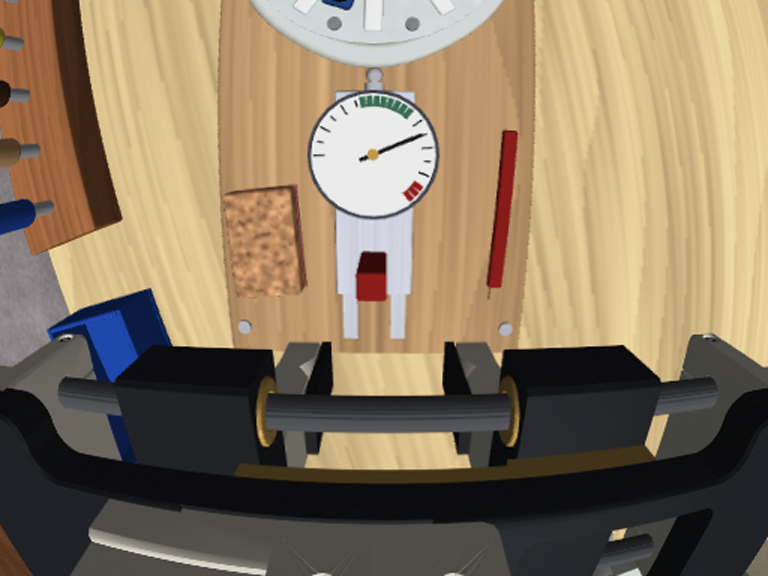

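```bash
python3 -c "from station import arm; print(arm.job_done())"
```

```text
the job is handed in; nothing more can be done
None
```

The job is handed in: the rosette stands with its highest spot under the plunger, and the gripper has let go and lifted clear. The clock was at about 21 s. No verdict is reported, so what follows is from my own measurements.

- **Gauge:** I slid it by the red post until the needle stood at 1.66 rad, in the green marks. It showed 1.68 rad from the side camera after I let go.
- **Turn:** I took the crank knob counter-clockwise through about 457°, past the full turn, reading the needle about every 31°. The flat rim read about 1.66 rad and the highest reading seen was 2.73 rad, well below the red.
- **Proud places:** There are two. The higher one peaks at knob angle 56° and reads 2.73 rad, about 4.3 mm proud; finer readings either side of it were symmetric. The lower one lies near −95°. I didn't scan it finely, but its samples (2.24 rad at most) put its peak at no more than about 2.3 rad, so it is clearly lower.
- **Last check:** I turned back to the peak. After release the side camera read 2.72 rad and the wrist camera 2.74 rad. In the last picture the plunger is on the rim and the cork block and pencil are undisturbed. The glue, tin, mallet and brush were not looked at again; the arm only came near the glue and tin on its first move, passing above them.
- **Checks that fell short:** My last attempt to locate the knob found nothing, as it was almost out of view. The dial readings are what confirm the final position. Early on, the networks' two camera estimates of the post differed by about 27 mm, so I used my own measurements from the pictures instead.

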